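# Make up a dispensary order of dropper bottles

## Robot

A 7-joint arm with a two-finger parallel gripper is mounted at the origin on the work surface. World frame = base frame: x ahead of the robot, y to its left, z up, the work surface at z = 0. Lengths are in mm, angles in rad, forces in N, time in s.
With the tool pointing down it reaches from about 400 to 875 mm from the base axis. Payload 4.4 kg.
Tool frame: the origin (TCP) lies midway between the tips of the shut fingers; the grasp point (between the pads) lies ctrl.grip_depth behind it (ctrl.grip_depth is the distance from the TCP to the grasp point, in mm); z points along the fingers, y is the line along which they close (so a half turn about z gives the same grasp; the last joint's range is limited). The gripper opens to 85 mm and grips with 20 to 120 N. Pads are 22 mm wide; open, the fingers measure 114 mm over their backs; the gripper's body (76 mm by 85 mm) begins 54 mm behind the grasp point. The pads swing forward as they close: fully open they stand 13 mm farther back than shut.
Start: joints at [-1.323, 0.628, 0.038, 1.517, -0.027, 0.996, -0.02], TCP at [200.615, 618.281, 231.313] pointing down, gripper open.
Joint ranges: [-3.06, 3.06], [-0.37, 2.12], [-1.25, 1.32], [0.18, 2.47], [-1.1, 4.24], [0.23, 1.98], [-2.94, 2.94]. Speed limits (rad/s): [2.57, 2.57, 3.14, 3.14, 3.14, 3.14, 3.14].

## Interface

Orientations are given as [roll, pitch, yaw] about the fixed x, y, z axes, in that order (R = Rz(yaw) Ry(pitch) Rx(roll)).
In Python, from cell import ctrl gives the robot as it stands.
- The arm moves only by the tool carry_out, never from a script. Its argument "deltas" is one flat list of numbers, 7 for each row, row after row: the turn, a rotation vector about the tool's x, y, z in degrees, then the shift along the tool's x, y, z in m, then the closure, from -1 (fully open) to 1 (shut). In form: [wx, wy, wz, dx, dy, dz, claw, wx, wy, wz, dx, dy, dz, claw, ...]. A call has 1 to 12 rows; each row shifts and turns the commanded pose from where the row before left it, along the tool's axes as they then stand; what a row does not reach is not made up. A row lasts 1/8 s, in which the tool goes at most 62.5 mm and 10.7 degrees, less where a joint would pass 70% of its speed; a pose out of reach is approached as far as the arm can. A call with a gripper value outside its range is refused whole. The fingers move at their own pace and stop on an object; the grip force is fixed at half the most. Time passes only in rows, so rows that do not move let the fingers close. It gives the time, the measured TCP pose, the force, the opening and the grip force at its end, in the units of the state.
- ctrl.read_state(): the state, without advancing time (a new reading comes with each control period).
- ctrl.get_image(name): name is "side" or "top"; returns the picture (480x640x3 uint8, red, green, blue); there is no depth.
- ctrl.calibration(name): a dict with "mtx" (3x3 intrinsics, pixels), "R" (3x3) and "t" (3): a world point X has camera coordinates R X + t. Camera axes: x right, y down, z forward; pixel columns grow to the right and rows downward; lengths in mm; the calibration is good to about 2 mm. A picture is of the moment at which its call begins. calibration takes no time and is no camera call.
- ctrl.finish_job(): hands the job in; it is judged then, once.
The state is a dict: "clock": time; "qpos": joint angles; "qd": joint speeds; "tau": joint torques, N m; "eef_pos": TCP position; "tool_rot": TCP orientation; "force": force on the tool from outside, world axes, zero at the start; "torque": the same for the moment, N m; "width": finger opening in mm; "gripper_force": force on a finger pad.
Only numpy, scipy, OpenCV 4.12 (cv2) and the standard library are available. Lean on these libraries where they do the work, as an engineer would, in place of code of your own. Each camera call takes 0.05 s, during which the arm holds its last target. There are 200 camera calls.

## Task

Make up the order on the aluminium tray: stand the three cone-capped dropper bottles upright in the black collars, the largest bottle in the widest collar, the medium one in the middle-sized collar and the smallest in the narrowest. Leave the flat-capped bottles, which look much the same, standing where they are. The bottles are glass: set them down gently, do not drop them or knock any over.

Things in the scene. Friction and masses are not known exactly. Their poses are not given: they have to be found in the camera images.
- dropper_large: the large dropper bottle, loose, standing: amber glass with a white paper label and a tall pointed CONE cap (red, 30 mm wide at its foot). Straight glass cylinder 46 mm in diameter from 0 to 62 mm, cap from 68 mm, 98 mm tall in all, about 160 g. Origin: centre of its underside; z up. Grip it on the straight glass, not on the cone.
- dropper_medium: the medium dropper bottle, loose, standing: amber glass with a white paper label and a tall pointed CONE cap (red, 23 mm wide at its foot). Straight glass cylinder 34 mm in diameter from 0 to 52 mm, cap from 57 mm, 82 mm tall in all, about 80 g. Origin: centre of its underside; z up. Grip it on the straight glass, not on the cone.
- dropper_small: the small dropper bottle, loose, standing: amber glass with a white paper label and a tall pointed CONE cap (red, 17 mm wide at its foot). Straight glass cylinder 24 mm in diameter from 0 to 42 mm, cap from 46 mm, 66 mm tall in all, about 35 g. Origin: centre of its underside; z up. Grip it on the straight glass, not on the cone.
- flatcap_large: look-alike that does not belong: the same large amber bottle, 46 mm in diameter, loose and standing, with the same label but a FLAT disc-shaped red screw cap 38 mm wide; 80 mm tall in all. Origin: centre of its underside; z up.
- flatcap_medium: look-alike that does not belong: the same medium amber bottle, 34 mm in diameter, loose and standing, with the same label but a FLAT disc-shaped red screw cap 28 mm wide; 69 mm tall in all. Origin: centre of its underside; z up.
- flatcap_small: look-alike that does not belong: the same small amber bottle, 24 mm in diameter, loose and standing, with the same label but a FLAT disc-shaped red screw cap 20 mm wide; 58 mm tall in all. Origin: centre of its underside; z up.
- collar_large: the widest of the three black round collars fixed on the order tray: inside diameter 66 mm, outside 74 mm, 14 mm high, open at the top; the tray's flat floor is inside it. Origin: centre of the collar at the tray's floor, where the underside of a bottle comes to stand; z up.
- collar_medium: the middle-sized of the three black round collars fixed on the order tray: inside diameter 52 mm, outside 60 mm, 14 mm high, open at the top; the tray's flat floor is inside it. Origin: centre of the collar at the tray's floor, where the underside of a bottle comes to stand; z up.
- collar_small: the narrowest of the three black round collars fixed on the order tray: inside diameter 40 mm, outside 48 mm, 14 mm high, open at the top; the tray's flat floor is inside it. Origin: centre of the collar at the tray's floor, where the underside of a bottle comes to stand; z up.
- tray: the aluminium order tray, fixed on the table: 110 x 270 mm, floor 6 mm thick with a rim 12 mm above the table. Origin: centre of its underside. Its y axis runs along the row of three collars, spaced 82 mm; x across it.

How it is judged (in metres and radians):
At the end, for the whole second after the job is handed in: Each cone-capped dropper bottle stands upright (within 0.1 rad) and still on the tray's floor (underside within 4 mm of it) inside the collar of its own size (centres within 13 mm); the three flat-capped bottles stand upright and still, within 25 mm of where they began (horizontal distance between dropper_large and collar_large below 0.013 m and z of dropper_large in the frame of collar_large below 0.004 m and angle between each of dropper_large, dropper_medium, dropper_small, flatcap_large, flatcap_medium, flatcap_small's own z axis and vertical below 0.1 rad and linear speed of each of dropper_large, dropper_medium, dropper_small, flatcap_large, flatcap_medium, flatcap_small below 0.01 m/s and angular speed of each of dropper_large, dropper_medium, dropper_small below 0.1 rad/s and horizontal distance between dropper_medium and collar_medium below 0.013 m and z of dropper_medium in the frame of collar_medium below 0.004 m and horizontal distance between dropper_small and collar_small below 0.013 m and z of dropper_small in the frame of collar_small below 0.004 m and distance of each of flatcap_large, flatcap_medium, flatcap_small from where it was at the start of the episode below 0.025 m); the robot touches nothing.
It fails at once if a flat-capped bottle is moved more than 25 mm from where it stood (distance of any of flatcap_large, flatcap_medium, flatcap_small from where it was at the start of the episode above 0.025 m).
It fails at once if any bottle is knocked over (tilted more than 0.9 rad) (angle between any of dropper_large, flatcap_large, dropper_medium, flatcap_medium, dropper_small, flatcap_small's own z axis and vertical above 0.9 rad).
It fails at once if a dropper bottle is dropped or slammed into a collar (faster than 0.45 m/s within the last 15 mm above the tray's floor there) ((horizontal distance between dropper_large and collar_large below 0.02 m and z of dropper_large in the frame of collar_large below 0.015 m and linear speed of dropper_large above 0.45 m/s) or (horizontal distance between dropper_large and collar_medium below 0.02 m and z of dropper_large in the frame of collar_medium below 0.015 m and linear speed of dropper_large above 0.45 m/s) or (horizontal distance between dropper_large and collar_small below 0.02 m and z of dropper_large in the frame of collar_small below 0.015 m and linear speed of dropper_large above 0.45 m/s) or (horizontal distance between dropper_medium and collar_large below 0.02 m and z of dropper_medium in the frame of collar_large below 0.015 m and linear speed of dropper_medium above 0.45 m/s) or (horizontal distance between dropper_medium and collar_medium below 0.02 m and z of dropper_medium in the frame of collar_medium below 0.015 m and linear speed of dropper_medium above 0.45 m/s) or (horizontal distance between dropper_medium and collar_small below 0.02 m and z of dropper_medium in the frame of collar_small below 0.015 m and linear speed of dropper_medium above 0.45 m/s) or (horizontal distance between dropper_small and collar_large below 0.02 m and z of dropper_small in the frame of collar_large below 0.015 m and linear speed of dropper_small above 0.45 m/s) or (horizontal distance between dropper_small and collar_medium below 0.02 m and z of dropper_small in the frame of collar_medium below 0.015 m and linear speed of dropper_small above 0.45 m/s) or (horizontal distance between dropper_small and collar_small below 0.02 m and z of dropper_small in the frame of collar_small below 0.015 m and linear speed of dropper_small above 0.45 m/s)).
It also fails if it takes over 96 s, if anything falls off the work surface, if the arm or the gripper's body presses on something with over 40 N, if the wrist force passes 120 N, or if a joint passes its speed limit or range.

## Working session

There is one attempt and no reset: what is moved stays moved. The work goes in short steps, Python scripts to look and compute and a tool call to move; the robot and the scene stay as the last step left them, time stands still between calls to the robot, and variables do not carry over. Pictures are saved under pics/ and viewed, at most 14 in all, crops included, and the job is handed in when it is done.

Besides the shell and the picture viewer there is one more tool, called after "Call:" in YAML: its name, and indented under it one key for each argument. carry_out: Moves the arm, as the interface text tells. Its arguments: {"type":"object","properties":{"deltas":{"type":"array"}},"required":["deltas"]}

```bash
mkdir -p pics; python3 - <<'E'
from cell import ctrl
import cv2
for n in("top","side"):
    cv2.imwrite(f"pics/{n}0.png",ctrl.get_image(n)[:,:,::-1]); c=ctrl.calibration(n); print(n,c["mtx"].tolist(),c["R"].round(4).tolist(),c["t"].round(1).tolist(), (-c["R"].T@c["t"]).round())
s=ctrl.read_state(); print({k:s[k] for k in("clock","eef_pos","tool_rot","force","width")}, ctrl.grip_depth)
E
```

```text
top [[479.8043426805817, 0.0, 314.06354941474393], [0.0, 479.8043426805817, 245.41598381934375], [0.0, 0.0, 1.0]] [[-0.0281, -0.999, 0.0342], [-0.9911, 0.0234, -0.1313], [0.1304, -0.0376, -0.9907]] [-3.2, 559.9, 825.8] [447.  15. 892.]
side [[609.9587803373141, 0.0, 309.2505927366818], [0.0, 609.9587803373141, 232.72496061771707], [0.0, 0.0, 1.0]] [[0.6978, -0.7162, 0.006], [-0.4863, -0.4799, -0.7302], [0.5258, 0.5066, -0.6832]] [-391.3, 293.1, 707.0] [  44. -498.  699.]
{'clock': 0.1, 'eef_pos': array([200.44521863, 617.73336963, 230.47227415]), 'tool_rot': array([-3.13987578e+00,  8.76256149e-06,  2.82776602e+00]), 'force': array([ 0.16714229, -0.43645436, -0.00809475]), 'width': 85.80386181838801} 18.700000000000003
```

View pics/top0.png

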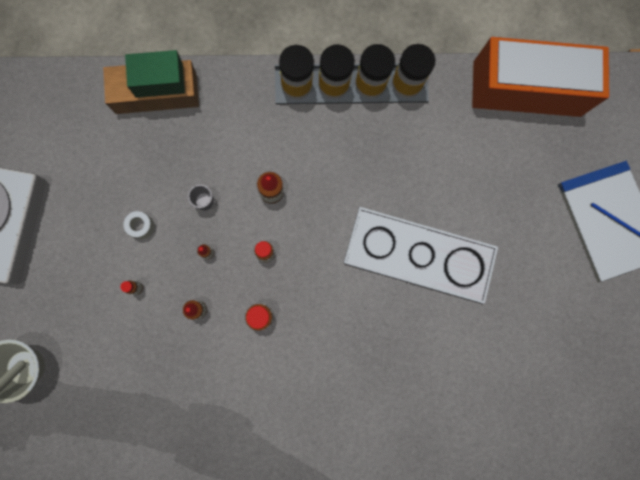

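View pics/side0.png

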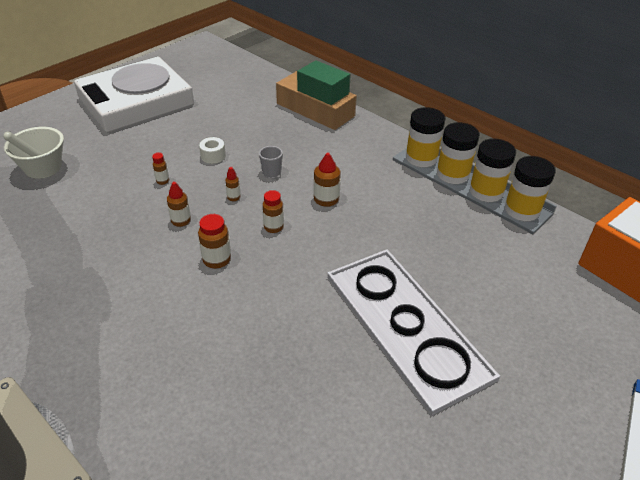

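Top view: cone caps at (270,185) large, (193,310) medium, (203,250) small. Flat caps at (258,317), (263,250) and (129,287). Collars at (379,243) medium, (422,255) small and (464,267) large. The side view agrees with this.

```bash
cat > h.py <<'E'
from cell import ctrl
import cv2, numpy as np
def ray(n,uv):
    c=ctrl.calibration(n); d=c["R"].T@np.linalg.inv(c["mtx"])@np.array([uv[0],uv[1],1.]); return -c["R"].T@c["t"],d/np.linalg.norm(d)
def plane(n,uv,z):
    o,d=ray(n,uv); return (o+d*(z-o[2])/d[2]).round(1)
def tri(a,b):
    (o1,d1),(o2,d2)=ray("top",a),ray("side",b)
    s=np.linalg.lstsq(np.c_[d1,-d2],o2-o1,rcond=None)[0]; p,q=o1+s[0]*d1,o2+s[1]*d2
    return ((p+q)/2).round(1),round(float(np.linalg.norm(p-q)),1)
def red(img):
    h=cv2.cvtColor(img,cv2.COLOR_RGB2HSV); m=((h[...,1]>190)&(h[...,2]>75)&((h[...,0]<4)|(h[...,0]>174))).astype(np.uint8)
    n,_,st,ce=cv2.connectedComponentsWithStats(m); return [(ce[i].round(1).tolist(),st[i].tolist()) for i in range(1,n) if st[i,4]>15]
def dark(img,box):
    x0,y0,x1,y1=box; m=(img[y0:y1,x0:x1].max(2)<75).astype(np.uint8)
    cs,_=cv2.findContours(m,cv2.RETR_EXTERNAL,cv2.CHAIN_APPROX_NONE)
    return [(np.add(e[0],(x0,y0)).round(1),np.round(e[1],1)) for e in (cv2.fitEllipse(c) for c in cs if len(c)>40)]
E
python3 - <<'E'
from h import *
t=ctrl.get_image("top"); s=ctrl.get_image("side")
print("top"); [print(r) for r in red(t)]
print("side"); [print(r) for r in red(s)]
for c in dark(t,(345,205,500,300)): print("collar top",c,plane("top",c[0],15))
for c in dark(s,(325,250,500,410)): print("collar side",c,plane("side",c[0],13))
E
```

```text
top
([266.4, 179.5], [262, 175, 10, 13, 70])
([263.0, 249.5], [256, 243, 15, 14, 168])
([200.9, 248.6], [199, 247, 5, 5, 17])
([126.6, 286.3], [122, 282, 10, 10, 78])
([187.8, 308.7], [185, 305, 7, 8, 42])
([257.3, 316.9], [247, 306, 22, 23, 376])
side
([157.6, 157.8], [153, 153, 10, 11, 90])
([326.8, 164.3], [319, 153, 16, 20, 223])
([230.8, 174.1], [227, 168, 9, 12, 81])
([175.0, 191.2], [169, 182, 13, 17, 153])
([271.8, 198.0], [264, 191, 16, 15, 202])
([211.4, 224.4], [200, 214, 24, 21, 406])
collar top (array([463.7, 266.8]), array([36.6, 38. ])) [ 516.  -294.8   15. ]
collar top (array([463.3, 266.8]), array([37. , 38.2])) [ 516.  -294.1   15. ]
collar top (array([422.8, 253.3]), array([24.6, 27. ])) [ 543.  -219.9   15. ]
collar top (array([418.7, 255.8]), array([25. , 28.8])) [ 538.6 -211.9   15. ]
collar top (array([408.2, 211.2]), array([ 56.1, 114.8])) [ 623.1 -196.9   15. ]
collar top (array([379.7, 241.2]), array([26.6, 29.1])) [ 567.6 -140.5   15. ]
collar side (array([441.9, 362.8]), array([48.5, 56.4])) [ 514.1 -294.2   13. ]
collar side (array([406.8, 319.9]), array([30.1, 33.4])) [ 539.4 -215.5   13. ]
collar side (array([375.7, 282.4]), array([33.4, 39.1])) [ 563.9 -137.5   13. ]
```

```bash
python3 - <<'E'
from h import *
t=ctrl.get_image("top"); s=ctrl.get_image("side")
a=cv2.resize(t[165:335,110:295],None,fx=4,fy=4,interpolation=cv2.INTER_CUBIC)[:600]
cv2.imwrite("pics/t1.png",cv2.resize(t[165:335,110:295],(640,588),interpolation=cv2.INTER_CUBIC)[:,:,::-1])
cv2.imwrite("pics/s1.png",cv2.resize(s[140:280,140:350],(798,532),interpolation=cv2.INTER_CUBIC)[:,:,::-1])
for th in(45,60,90,105):
  x0,y0,x1,y1=355,215,490,295; m=(t[y0:y1,x0:x1].max(2)<th).astype(np.uint8); m=cv2.morphologyEx(m,cv2.MORPH_CLOSE,np.ones((3,3)))
  n,_,st,ce=cv2.connectedComponentsWithStats(m)
  for i in range(1,n):
    if st[i,4]>40: uv=(x0+st[i,0]+st[i,2]/2-.5,y0+st[i,1]+st[i,3]/2-.5); print(th,uv,st[i,2:],plane("top",uv,15))
E
```

```text
60 (np.float64(473.0), np.float64(265.0)) [21 35 78] [ 518.9 -312.5   15. ]
60 (np.float64(453.0), np.float64(271.5)) [17 28 44] [ 507.8 -274.2   15. ]
90 (np.float64(379.0), np.float64(242.5)) [ 31  32 172] [ 565.2 -139.1   15. ]
90 (np.float64(421.5), np.float64(254.5)) [ 26  26 150] [ 540.9 -217.3   15. ]
90 (np.float64(463.5), np.float64(267.0)) [ 40  39 289] [ 515.7 -294.4   15. ]
105 (np.float64(378.5), np.float64(242.5)) [ 32  32 235] [ 565.2 -138.2   15. ]
105 (np.float64(421.5), np.float64(254.5)) [ 26  26 190] [ 540.9 -217.3   15. ]
105 (np.float64(464.0), np.float64(266.5)) [ 41  40 351] [ 516.6 -295.4   15. ]
105 (np.float64(419.5), np.float64(286.0)) [30  9 43] [ 482.8 -210.2   15. ]
```

View pics/t1.png

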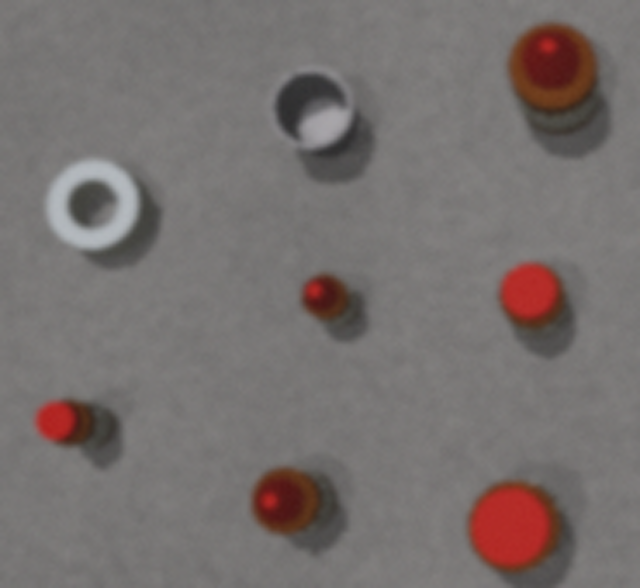

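View pics/s1.png

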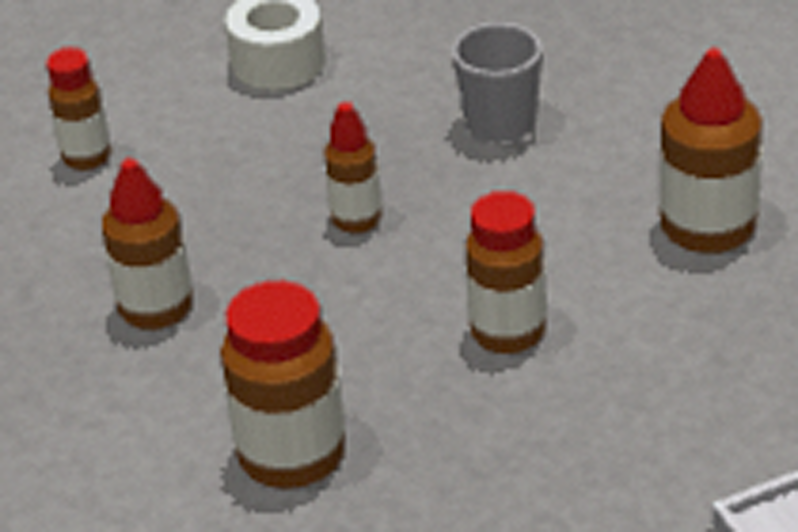

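```bash
python3 - <<'E'
from h import *
f=lambda x,y:(110+x/3.459-.4,165+y/3.459-.4); g=lambda x,y:(140+x/3.8-.4,140+y/3.8-.4)
for n,a,z,b,w,c in(("L",(549,44),98,(553,67),62,(713,50)),("M",(269,500),82,(285,501),52,(130,160)),("S",(314,291),66,(325,296),42,(345,103))):
    print(n,plane("top",f(*a),z-2),plane("top",f(*b),w),plane("side",g(*c),z-1),tri(f(*a),g(*c)))
for n,a,z,c in(("FL",(512,526),80,(274,312)),("FM",(530,292),69,(503,214)),("FS",(56,420),58,(69,62))): print(n,plane("top",f(*a),z),plane("side",g(*c),z),tri(f(*a),g(*c)))
E
```

```text
L [670.5  59.1  96. ] [667.9  59.1  62. ] [669.6  64.7  97. ] (array([667.5,  60.1, 100.9]), 4.0)
M [452.1 197.8  80. ] [451.5 196.2  52. ] [452.  202.2  81. ] (array([450.9, 197.7,  84.2]), 2.8)
S [555.  179.8  64. ] [555.1 178.5  42. ] [555.8 185.   65. ] (array([553.2, 179.5,  69.4]), 2.6)
FL [436.4  81.5  80. ] [434.3  83.6  80. ] (array([435.2,  82.4,  80.3]), 2.9)
FM [551.3  72.   69. ] [549.   73.3  69. ] (array([550.3,  72.8,  68.7]), 2.5)
FS [494.4 307.4  58. ] [491.5 308.2  58. ] (array([493.4, 308.7,  56.8]), 2.8)
```

Measured positions (mm): L (669,60), M (451.5,197.5), S (555,180); collars L (515.5,-294.5), M (565,-138.5), S (540.5,-216.5). I'll turn the tool 54° first, so the fingers close across the tray.

Call:
carry_out:
  deltas: [0, 0, 9, 0, 0, 0, -1, 0, 0, 9, 0, 0, 0, -1, 0, 0, 9, 0, 0, 0, -1, 0, 0, 9, 0, 0, 0, -1, 0, 0, 9, 0, 0, 0, -1, 0, 0, 9, 0, 0, 0, -1, 0, 0, 0, 0, 0, 0, -1]

```text
clock: 1.18
eef_pos: [200.4, 618.3, 231.1]
tool_rot: [3.142, 0.0, 1.887]
force: [0.2, 0.6, 0.2]
width: 85.3
gripper_force: 0.0
```

```bash
cat > go.py <<'E'
import sys
from cell import ctrl
import numpy as np
from scipy.spatial.transform import Rotation as Ro
s=ctrl.read_state(); R=Ro.from_euler("xyz",s["tool_rot"]); p=s["eef_pos"]
print("t",round(s["clock"],2),"p",p.round(1),"rpy",s["tool_rot"].round(3),"q",s["qpos"].round(2),"w",round(s["width"],1),"gf",round(s["gripper_force"],1),"F",s["force"].round(1))
for a in sys.argv[1:]:
    q=np.array(eval(a),float); print("to",a,"tool delta mm",R.inv().apply(q-p).round(1)); p=q
E
python3 go.py 451.5,197.5,160 451.5,197.5,20
```

```text
t 1.18 p [200.4 618.3 231.1] rpy [3.142 0.    1.887] q [-1.47  0.65  0.3   1.52 -0.21  1.01 -0.8 ] w 85.3 gf 0.0 F [0.2 0.6 0.2]
to 451.5,197.5,160 tool delta mm [-478.   107.7   71.4]
to 451.5,197.5,20 tool delta mm [ 1.0e-01 -0.0e+00  1.4e+02]
```

Call:
carry_out:
  deltas: [0, 0, 0, -0.0478, 0.0108, 0.007, -1, 0, 0, 0, -0.0478, 0.0108, 0.007, -1, 0, 0, 0, -0.0478, 0.0108, 0.007, -1, 0, 0, 0, -0.0478, 0.0108, 0.007, -1, 0, 0, 0, -0.0478, 0.0108, 0.007, -1, 0, 0, 0, -0.0478, 0.0108, 0.007, -1, 0, 0, 0, -0.0478, 0.0108, 0.007, -1, 0, 0, 0, -0.0478, 0.0108, 0.007, -1, 0, 0, 0, -0.0478, 0.0108, 0.007, -1, 0, 0, 0, -0.0478, 0.0108, 0.007, -1, 0, 0, 0, 0, 0, 0, -1, 0, 0, 0, 0, 0, 0, -1]

```text
clock: 2.68
eef_pos: [451.0, 197.6, 161.4]
tool_rot: [-3.142, -0.001, 1.887]
force: [0.3, -0.1, 0.1]
width: 85.2
gripper_force: 0.0
```

```bash
python3 go.py 451.5,197.5,90 451.5,197.5,20
```

```text
t 2.67 p [451.  197.6 161.4] rpy [-3.142e+00 -1.000e-03  1.887e+00] q [-0.64  0.52  0.24  2.03 -0.21  0.62  0.06] w 85.2 gf 0.0 F [ 0.3 -0.1  0.1]
to 451.5,197.5,90 tool delta mm [-0.3  0.4 71.4]
to 451.5,197.5,20 tool delta mm [-0.1  0.  70. ]
```

Call:
carry_out:
  deltas: [0, 0, 0, 0, 0, 0.03, -1, 0, 0, 0, 0, 0, 0.03, -1, 0, 0, 0, 0, 0, 0.03, -1, 0, 0, 0, 0, 0, 0.025, -1, 0, 0, 0, 0, 0, 0.018, -1, 0, 0, 0, 0, 0, 0.008, -1, 0, 0, 0, 0, 0, 0, -1]

```text
clock: 3.55
eef_pos: [450.7, 198.2, 20.2]
tool_rot: [-3.141, -0.001, 1.887]
force: [0.3, 0.6, 0.7]
width: 85.2
gripper_force: 0.0
```

```bash
python3 go.py; python3 - <<'E'
from h import *
s=ctrl.get_image("side"); t=ctrl.get_image("top")
a=cv2.resize(s[110:260,110:310],(798,600))
b=cv2.resize(t[250:370,120:280],(798,600),interpolation=cv2.INTER_CUBIC)
cv2.imwrite("pics/g1.png",np.hstack([cv2.resize(a,(400,300)),cv2.resize(b,(400,300))])[:,:,::-1])
E
```

```text
t 3.55 p [450.7 198.2  20.2] rpy [-3.141e+00 -1.000e-03  1.887e+00] q [-0.55  0.77  0.12  2.1  -0.3   0.28  0.14] w 85.2 gf 0.0 F [0.3 0.6 0.7]
```

View pics/g1.png

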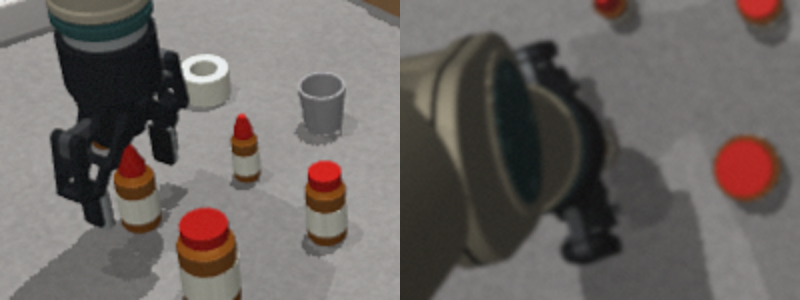

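The fingers straddle the medium bottle, with tips around crop (98,218) and (169,158) and the bottle between them. Closing.

Call:
carry_out:
  deltas: [0, 0, 0, 0, 0, 0, 1, 0, 0, 0, 0, 0, 0, 1, 0, 0, 0, 0, 0, 0, 1, 0, 0, 0, 0, 0, 0, 1, 0, 0, 0, 0, 0, 0, 1, 0, 0, 0, 0, 0, 0, 1, 0, 0, 0, 0, 0, 0, 1, 0, 0, 0, 0, 0, 0, 1, 0, 0, 0, 0, 0, 0, 1, 0, 0, 0, 0, 0, 0, 1]

```text
clock: 4.9
eef_pos: [451.5, 197.2, 20.8]
tool_rot: [3.141, -0.0, 1.885]
force: [-0.9, 0.3, 5.1]
width: 32.9
gripper_force: 59.2
```

```bash
python3 go.py 451,198,170 565,-138.5,170 565,-138.5,26.5
```

```text
t 4.9 p [451.5 197.2  20.8] rpy [ 3.141 -0.     1.885] q [-0.55  0.77  0.12  2.1  -0.3   0.28  0.14] w 32.9 gf 59.2 F [-0.9  0.3  5.1]
to 451,198,170 tool delta mm [ 9.000e-01 -1.000e-01 -1.492e+02]
to 565,-138.5,170 tool delta mm [-3.553e+02  4.400e+00 -1.000e-01]
to 565,-138.5,26.5 tool delta mm [-0.000e+00 -1.000e-01  1.435e+02]
```

Call:
carry_out:
  deltas: [0, 0, 0, 0, 0, -0.01, 1, 0, 0, 0, 0, 0, -0.03, 1, 0, 0, 0, 0, 0, -0.04, 1, 0, 0, 0, 0, 0, -0.04, 1, 0, 0, 0, 0, 0, -0.03, 1, 0, 0, 0, 0, 0, 0, 1]

```text
clock: 5.65
eef_pos: [452.4, 197.7, 172.6]
tool_rot: [3.137, -0.001, 1.885]
force: [-0.3, 1.6, -0.8]
width: 33.1
gripper_force: 59.8
```

Call:
carry_out:
  deltas: [0, 0, 0, -0.02, 0, 0, 1, 0, 0, 0, -0.035, 0, 0, 1, 0, 0, 0, -0.04, 0, 0, 1, 0, 0, 0, -0.04, 0, 0, 1, 0, 0, 0, -0.04, 0.002, 0, 1, 0, 0, 0, -0.04, 0.002, 0, 1, 0, 0, 0, -0.04, 0, 0, 1, 0, 0, 0, -0.04, 0, 0, 1, 0, 0, 0, -0.04, 0, 0, 1, 0, 0, 0, -0.02, 0, 0, 1, 0, 0, 0, 0, 0, 0, 1, 0, 0, 0, 0, 0, 0, 1]

```text
clock: 7.15
eef_pos: [564.2, -136.8, 169.7]
tool_rot: [-3.141, -0.002, 1.887]
force: [-0.4, 0.2, -0.8]
width: 32.4
gripper_force: 59.8
```

```bash
python3 go.py 565,-138.5,60 565,-138.5,27
```

```text
t 7.15 p [ 564.2 -136.8  169.7] rpy [-3.141e+00 -2.000e-03  1.887e+00] q [ 0.05  0.61  0.22  1.78 -0.19  0.77  0.68] w 32.4 gf 59.8 F [-0.4  0.2 -0.8]
to 565,-138.5,60 tool delta mm [ -2.1   0.4 109.7]
to 565,-138.5,27 tool delta mm [-0.1  0.  33. ]
```

Call:
carry_out:
  deltas: [0, 0, 0, -0.002, 0, 0.03, 1, 0, 0, 0, 0, 0, 0.035, 1, 0, 0, 0, 0, 0, 0.03, 1, 0, 0, 0, 0, 0, 0.015, 1, 0, 0, 0, 0, 0, 0, 1]

```text
clock: 7.78
eef_pos: [564.9, -139.8, 59.7]
tool_rot: [-3.14, -0.001, 1.887]
force: [-0.6, -0.9, -1.0]
width: 32.5
gripper_force: 59.7
```

```bash
python3 go.py 565,-138.5,27; python3 - <<'E'
from h import *
s=ctrl.get_image("side"); c=ctrl.calibration("side")
pr=lambda p:(lambda v:(v[:2]/v[2]).round(1))(c["mtx"]@(c["R"]@np.array(p)+c["t"]))
print(red(s)); print("exp tip",pr((565,-138.5,39+82)),"base",pr((565,-138.5,39)))
cv2.imwrite("pics/m2.png",cv2.resize(s[160:360,270:470],(600,600))[:,:,::-1])
E
```

```text
t 7.78 p [ 564.9 -139.8   59.7] rpy [-3.140e+00 -1.000e-03  1.887e+00] q [ 0.09  0.78  0.17  1.85 -0.23  0.54  0.73] w 32.5 gf 59.7 F [-0.6 -0.9 -1. ]
to 565,-138.5,27 tool delta mm [ 1.1  0.6 32.7]
[([157.6, 157.9], [153, 153, 10, 11, 91]), ([326.8, 164.3], [319, 153, 16, 20, 222]), ([230.8, 174.1], [227, 168, 9, 12, 81]), ([271.8, 197.9], [264, 191, 16, 15, 201]), ([211.4, 224.4], [200, 214, 24, 21, 406])]
exp tip [383.  230.2] base [378.1 270.6]
```

View pics/m2.png

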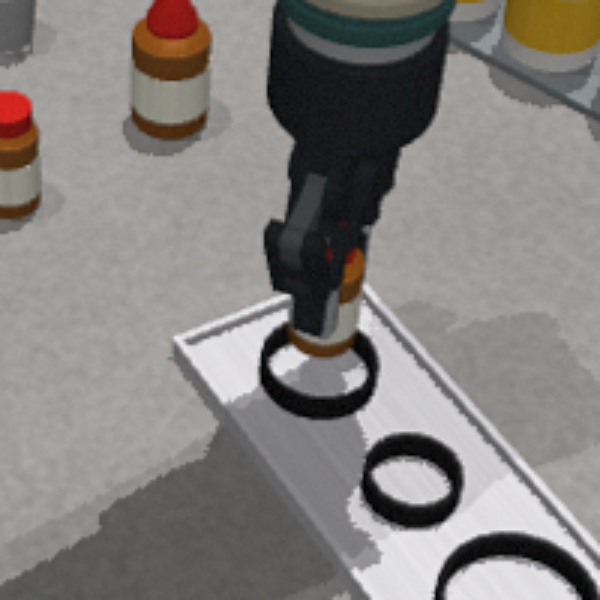

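The bottle is centred over the medium collar: its base front edge is at full-image (377,278), where about (378,280) was expected. Lowering.

Call:
carry_out:
  deltas: [0, 0, 0, 0.001, 0.0005, 0.012, 1, 0, 0, 0, 0, 0, 0.01, 1, 0, 0, 0, 0, 0, 0.006, 1, 0, 0, 0, 0, 0, 0.002, 1, 0, 0, 0, 0, 0, 0.001, 1, 0, 0, 0, 0, 0, 0.001, 1, 0, 0, 0, 0, 0, 0, 1]

```text
clock: 8.7
eef_pos: [565.7, -140.0, 28.4]
tool_rot: [3.141, 0.0, 1.885]
force: [0.2, -0.4, -0.1]
width: 32.4
gripper_force: 59.7
```

```bash
python3 go.py 565,-138.5,26.8
```

```text
t 8.7 p [ 565.7 -140.    28.4] rpy [3.141 0.    1.885] q [ 0.1   0.83  0.15  1.85 -0.24  0.48  0.73] w 32.4 gf 59.7 F [ 0.2 -0.4 -0.1]
to 565,-138.5,26.8 tool delta mm [ 1.7 -0.2  1.6]
```

Call:
carry_out:
  deltas: [0, 0, 0, 0, 0, 0.0005, 1, 0, 0, 0, 0, 0, 0.0005, 1, 0, 0, 0, 0, 0, 0, 1]

```text
clock: 9.07
eef_pos: [565.5, -140.0, 27.3]
tool_rot: [-3.141, -0.0, 1.885]
force: [-0.3, 1.1, -0.5]
width: 32.4
gripper_force: 59.7
```

Call:
carry_out:
  deltas: [0, 0, 0, 0, 0, 0.0005, 1, 0, 0, 0, 0, 0, 0, 1]

```text
clock: 9.32
eef_pos: [565.6, -140.0, 26.9]
tool_rot: [3.141, 0.0, 1.885]
force: [-0.1, 0.7, 1.2]
width: 33.2
gripper_force: 59.9
```

Call:
carry_out:
  deltas: [0, 0, 0, 0, 0, 0.0005, 1, 0, 0, 0, 0, 0, 0.0005, 1, 0, 0, 0, 0, 0, 0, 1]

```text
clock: 9.7
eef_pos: [565.7, -140.1, 26.9]
tool_rot: [3.141, -0.0, 1.885]
force: [-1.9, 1.1, 8.7]
width: 32.6
gripper_force: 60.9
```

Call:
carry_out:
  deltas: [0, 0, 0, 0, 0, 0, 0.2, 0, 0, 0, 0, 0, 0, 0, 0, 0, 0, 0, 0, 0, -0.2, 0, 0, 0, 0, 0, 0, -0.5, 0, 0, 0, 0, 0, 0, -0.8, 0, 0, 0, 0, 0, 0, -1, 0, 0, 0, 0, 0, 0, -1, 0, 0, 0, 0, 0, 0, -1]

```text
clock: 10.7
eef_pos: [565.6, -140.0, 25.8]
tool_rot: [-3.142, -0.0, 1.885]
force: [0.2, 0.4, 0.4]
width: 85.4
gripper_force: 0.0
```

Call:
carry_out:
  deltas: [0, 0, 0, 0, 0, -0.01, -1, 0, 0, 0, 0, 0, -0.03, -1, 0, 0, 0, 0, 0, -0.04, -1, 0, 0, 0, 0, 0, -0.05, -1, 0, 0, 0, 0, 0, -0.03, -1, 0, 0, 0, 0, 0, 0, -1]

```text
clock: 11.45
eef_pos: [567.4, -140.5, 189.1]
tool_rot: [3.136, 0.003, 1.885]
force: [0.5, -0.0, 0.3]
width: 85.7
gripper_force: 0.0
```

```bash
python3 go.py 555,180,185 555,180,17; python3 - <<'E'
from h import *
print([r for r in red(ctrl.get_image("side")) if r[0][0]>340])
E
```

```text
t 11.45 p [ 567.4 -140.5  189.1] rpy [3.136e+00 3.000e-03 1.885e+00] q [ 0.04  0.59  0.24  1.76 -0.18  0.8   0.68] w 85.7 gf 0.0 F [ 0.5 -0.   0.3]
to 555,180,185 tool delta mm [308.6  87.4   3.6]
to 555,180,17 tool delta mm [  0.5  -0.9 168. ]
[([378.8, 256.7], [372, 247, 15, 18, 188])]
```

Call:
carry_out:
  deltas: [0, 0, 0, 0.0385, 0.011, 0, -1, 0, 0, 0, 0.0385, 0.011, 0, -1, 0, 0, 0, 0.0385, 0.011, 0, -1, 0, 0, 0, 0.0385, 0.011, 0, -1, 0, 0, 0, 0.0385, 0.011, 0, -1, 0, 0, 0, 0.0385, 0.011, 0, -1, 0, 0, 0, 0.0385, 0.011, 0, -1, 0, 0, 0, 0.0385, 0.011, 0, -1, 0, 0, 0, 0, 0, 0, -1, 0, 0, 0, 0, 0, 0, -1]

```text
clock: 12.75
eef_pos: [553.2, 179.2, 184.7]
tool_rot: [-3.139, 0.001, 1.885]
force: [0.1, -0.4, -0.8]
width: 85.8
gripper_force: 0.0
```

```bash
python3 go.py 555,180,110 555,180,17; python3 - <<'E'
from h import *
c=ctrl.calibration("side")
pr=lambda p:(lambda v:(v[:2]/v[2]).round(1))(c["mtx"]@(c["R"]@np.array(p)+c["t"]))
print(pr((565,-138.5,88)),pr((565,-138.5,75)))
E
```

```text
t 12.75 p [553.2 179.2 184.7] rpy [-3.139e+00  1.000e-03  1.885e+00] q [-0.53  0.6   0.26  1.77 -0.2   0.8   0.14] w 85.8 gf 0.0 F [ 0.1 -0.4 -0.8]
to 555,180,110 tool delta mm [ 0.3  2.1 74.7]
to 555,180,17 tool delta mm [ 0.1  0.2 93. ]
[380.9 247. ] [380.2 253.5]
```

Call:
carry_out:
  deltas: [0, 0, 0, 0, 0.002, 0.04, -1, 0, 0, 0, 0, 0, 0.04, -1, 0, 0, 0, 0, 0, 0.04, -1, 0, 0, 0, 0, 0, 0.028, -1, 0, 0, 0, 0, 0, 0.014, -1, 0, 0, 0, 0, 0, 0.006, -1, 0, 0, 0, 0, 0, 0, -1, 0, 0, 0, 0, 0, 0, -1]

```text
clock: 13.75
eef_pos: [556.7, 180.9, 18.8]
tool_rot: [3.14, -0.0, 1.885]
force: [-0.2, -0.2, 0.2]
width: 85.3
gripper_force: 0.0
```

```bash
python3 go.py 555,180,17;python3 - <<'E'
from h import *
cv2.imwrite("pics/sm1.png",cv2.resize(ctrl.get_image("side")[100:250,150:350],(640,480))[:,:,::-1])
E
```

```text
t 13.75 p [556.7 180.9  18.8] rpy [ 3.14  -0.     1.885] q [-0.47  0.84  0.17  1.85 -0.28  0.47  0.21] w 85.3 gf 0.0 F [-0.2 -0.2  0.2]
to 555,180,17 tool delta mm [-0.3 -1.9  1.8]
```

View pics/sm1.png

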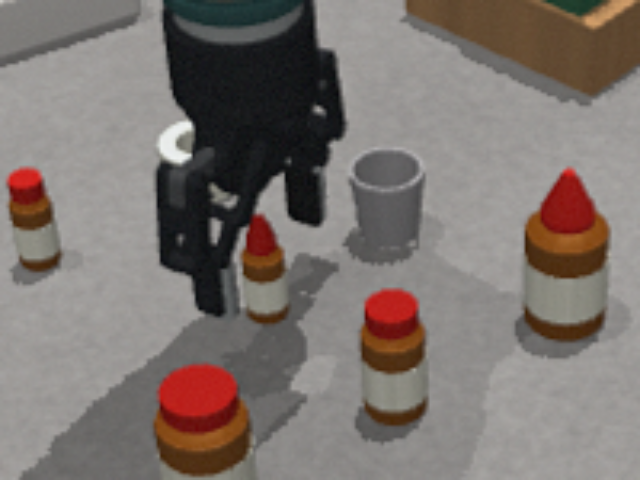

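The small bottle stands between the fingers: fingertips at crop (210,310) and (308,225), bottle axis near (263,265). Closing.

Call:
carry_out:
  deltas: [0, 0, 0, 0, -0.0015, 0.0015, -0.5, 0, 0, 0, 0, 0, 0, 0.2, 0, 0, 0, 0, 0, 0, 1, 0, 0, 0, 0, 0, 0, 1, 0, 0, 0, 0, 0, 0, 1, 0, 0, 0, 0, 0, 0, 1, 0, 0, 0, 0, 0, 0, 1, 0, 0, 0, 0, 0, 0, 1, 0, 0, 0, 0, 0, 0, 1, 0, 0, 0, 0, 0, 0, 1]

```text
clock: 15.05
eef_pos: [554.7, 180.3, 16.5]
tool_rot: [3.141, -0.0, 1.885]
force: [0.2, -0.1, 6.2]
width: 22.4
gripper_force: 58.9
```

```bash
python3 go.py 555,180,180 540.5,-216.5,180 540.5,-216.5,23
```

```text
t 15.05 p [554.7 180.3  16.5] rpy [ 3.141 -0.     1.885] q [-0.47  0.85  0.16  1.85 -0.28  0.46  0.21] w 22.4 gf 58.9 F [ 0.2 -0.1  6.2]
to 555,180,180 tool delta mm [  -0.4    0.3 -163.5]
to 540.5,-216.5,180 tool delta mm [-3.726e+02 -1.364e+02 -1.000e-01]
to 540.5,-216.5,23 tool delta mm [-0.00e+00 -1.00e-01  1.57e+02]
```

Call:
carry_out:
  deltas: [0, 0, 0, 0, 0, -0.01, 1, 0, 0, 0, 0, 0, -0.03, 1, 0, 0, 0, 0, 0, -0.045, 1, 0, 0, 0, 0, 0, -0.045, 1, 0, 0, 0, 0, 0, -0.034, 1, 0, 0, 0, 0, 0, 0, 1]

```text
clock: 15.8
eef_pos: [556.2, 180.7, 183.3]
tool_rot: [3.136, -0.0, 1.885]
force: [-0.0, 1.1, 0.0]
width: 21.8
gripper_force: 58.8
```

Call:
carry_out:
  deltas: [0, 0, 0, -0.0345, -0.0126, 0, 1, 0, 0, 0, -0.0345, -0.0126, 0, 1, 0, 0, 0, -0.0345, -0.0126, 0, 1, 0, 0, 0, -0.0345, -0.0126, 0, 1, 0, 0, 0, -0.0345, -0.0126, 0, 1, 0, 0, 0, -0.0345, -0.0126, 0, 1, 0, 0, 0, -0.0345, -0.0126, 0, 1, 0, 0, 0, -0.0345, -0.0126, 0, 1, 0, 0, 0, -0.0345, -0.0126, 0, 1, 0, 0, 0, -0.0345, -0.0126, 0, 1, 0, 0, 0, -0.0276, -0.0105, 0, 1, 0, 0, 0, 0, 0, 0, 1]

```text
clock: 17.3
eef_pos: [538.3, -219.2, 179.2]
tool_rot: [-3.139, 0.0, 1.88]
force: [-0.3, 0.8, 0.3]
width: 22.1
gripper_force: 58.8
```

Call:
carry_out:
  deltas: [0, 0, 0, 0, 0, 0.04, 1, 0, 0, 0, 0, 0, 0.04, 1, 0, 0, 0, 0, 0, 0.03, 1, 0, 0, 0, 0, 0, 0.015, 1, 0, 0, 0, 0, 0, 0, 1, 0, 0, 0, 0, 0, 0, 1]

```text
clock: 18.05
eef_pos: [540.7, -216.3, 56.3]
tool_rot: [3.14, 0.001, 1.886]
force: [1.3, 0.4, -0.0]
width: 22.3
gripper_force: 58.8
```

```bash
python3 go.py 540.5,-216.5,22.5; python3 - <<'E'
from h import *
s=ctrl.get_image("side"); c=ctrl.calibration("side"); z=ctrl.read_state()["eef_pos"][2]-16.5
pr=lambda p:(lambda v:(v[:2]/v[2]).round(1))(c["mtx"]@(c["R"]@np.array(p)+c["t"]))
v=np.array([.5258,.5066,0]); v*=-12/np.linalg.norm(v)
print("base front exp in crop",(pr(np.array([540.5,-216.5,z])+v)-(300,200))*3)
cv2.imwrite("pics/sm2.png",cv2.resize(s[200:400,300:500],(600,600))[:,:,::-1])
E
```

```text
t 18.05 p [ 540.7 -216.3   56.3] rpy [3.140e+00 1.000e-03 1.886e+00] q [ 0.23  0.78  0.17  1.85 -0.23  0.53  0.86] w 22.3 gf 58.8 F [ 1.3  0.4 -0. ]
to 540.5,-216.5,22.5 tool delta mm [-0.1 -0.3 33.8]
base front exp in crop [333.  342.9]
```

View pics/sm2.png

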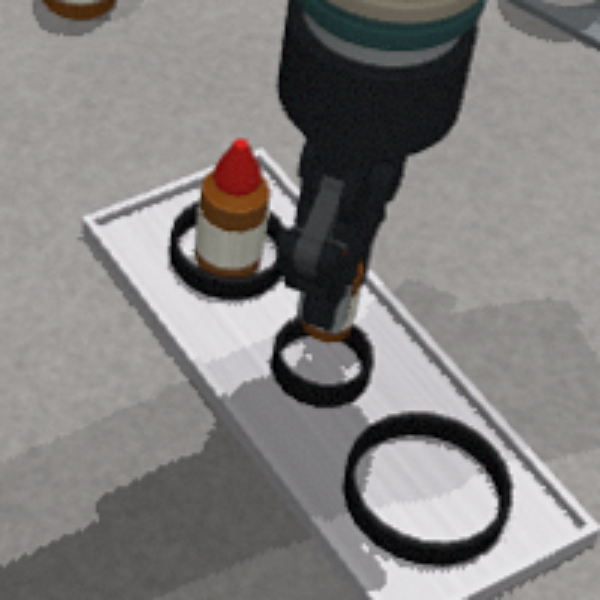

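The medium bottle stands upright in its collar. The small bottle's base is at crop (328,341) against an expected (333,343), so about 2 mm off, which is fine. Lowering.

Call:
carry_out:
  deltas: [0, 0, 0, 0, 0, 0.012, 1, 0, 0, 0, 0, 0, 0.01, 1, 0, 0, 0, 0, 0, 0.006, 1, 0, 0, 0, 0, 0, 0.002, 1, 0, 0, 0, 0, 0, 0.001, 1, 0, 0, 0, 0, 0, 0.001, 1, 0, 0, 0, 0, 0, 0, 1, 0, 0, 0, 0, 0, 0, 1]

```text
clock: 19.1
eef_pos: [540.0, -216.3, 23.5]
tool_rot: [3.141, 0.0, 1.885]
force: [-0.2, 0.2, -0.6]
width: 21.9
gripper_force: 58.8
```

Call:
carry_out:
  deltas: [0, 0, 0, 0, 0, 0.0005, 1, 0, 0, 0, 0, 0, 0.0005, 1, 0, 0, 0, 0, 0, 0, 1]

```text
clock: 19.48
eef_pos: [540.0, -216.3, 22.6]
tool_rot: [3.141, 0.0, 1.885]
force: [-0.1, 0.6, 3.5]
width: 22.2
gripper_force: 59.1
```

Call:
carry_out:
  deltas: [0, 0, 0, 0, 0, 0.0003, 1, 0, 0, 0, 0, 0, 0, 1]

```text
clock: 19.73
eef_pos: [540.0, -216.3, 22.5]
tool_rot: [3.141, 0.0, 1.885]
force: [-1.4, 0.9, 6.3]
width: 22.2
gripper_force: 59.2
```

Call:
carry_out:
  deltas: [0, 0, 0, 0, 0, 0, 0.4, 0, 0, 0, 0, 0, 0, 0.2, 0, 0, 0, 0, 0, 0, 0, 0, 0, 0, 0, 0, 0, -0.3, 0, 0, 0, 0, 0, 0, -0.6, 0, 0, 0, 0, 0, 0, -1, 0, 0, 0, 0, 0, 0, -1, 0, 0, 0, 0, 0, 0, -1]

```text
clock: 20.72
eef_pos: [539.9, -216.3, 22.0]
tool_rot: [3.142, -0.0, 1.885]
force: [0.5, -0.1, -0.1]
width: 85.3
gripper_force: 0.0
```

Call:
carry_out:
  deltas: [0, 0, 0, 0, 0, -0.01, -1, 0, 0, 0, 0, 0, -0.03, -1, 0, 0, 0, 0, 0, -0.04, -1, 0, 0, 0, 0, 0, -0.05, -1, 0, 0, 0, 0, 0, -0.05, -1, 0, 0, 0, 0, 0, 0, -1, 0, 0, 0, 0, 0, 0, -1]

```text
clock: 21.6
eef_pos: [539.6, -216.0, 202.2]
tool_rot: [3.141, -0.0, 1.885]
force: [0.8, -0.1, -1.5]
width: 85.2
gripper_force: 0.0
```

```bash
python3 go.py 668.5,60,200 668.5,60,29; python3 - <<'E'
from h import *
print([r for r in red(ctrl.get_image("side")) if r[0][0]>340])
c=ctrl.calibration("side")
pr=lambda p:(lambda v:(v[:2]/v[2]).round(1))(c["mtx"]@(c["R"]@np.array(p)+c["t"]))
print(pr((540.5,-216.5,72)))
E
```

```text
t 21.6 p [ 539.6 -216.   202.2] rpy [ 3.141 -0.     1.885] q [ 0.18  0.57  0.24  1.75 -0.18  0.84  0.82] w 85.2 gf 0.0 F [ 0.8 -0.1 -1.5]
to 668.5,60,200 tool delta mm [222.5 208.    2.3]
to 668.5,60,29 tool delta mm [ -0.  -0. 171.]
[([378.8, 256.7], [372, 247, 15, 18, 191]), ([409.4, 300.0], [404, 292, 11, 15, 121])]
[412.8 292.5]
```

Call:
carry_out:
  deltas: [0, 0, 0, 0.0278, 0.026, 0, -1, 0, 0, 0, 0.0278, 0.026, 0, -1, 0, 0, 0, 0.0278, 0.026, 0, -1, 0, 0, 0, 0.0278, 0.026, 0, -1, 0, 0, 0, 0.0278, 0.026, 0, -1, 0, 0, 0, 0.0278, 0.026, 0, -1, 0, 0, 0, 0.0278, 0.026, 0, -1, 0, 0, 0, 0.0278, 0.026, 0, -1, 0, 0, 0, 0, 0, 0, -1, 0, 0, 0, 0, 0, 0, -1]

```text
clock: 22.9
eef_pos: [667.9, 58.5, 200.4]
tool_rot: [-3.138, 0.0, 1.885]
force: [-0.2, -0.7, -0.4]
width: 85.3
gripper_force: 0.0
```

```bash
python3 go.py 668.5,60,29
```

```text
t 22.9 p [667.9  58.5 200.4] rpy [-3.138  0.     1.885] q [-0.27  0.7   0.26  1.49 -0.2   0.98  0.35] w 85.3 gf 0.0 F [-0.2 -0.7 -0.4]
to 668.5,60,29 tool delta mm [  1.3   1.7 171.4]
```

Call:
carry_out:
  deltas: [0, 0, 0, 0.001, 0.001, 0.04, -1, 0, 0, 0, 0, 0, 0.04, -1, 0, 0, 0, 0, 0, 0.035, -1, 0, 0, 0, 0, 0, 0.028, -1, 0, 0, 0, 0, 0, 0.018, -1, 0, 0, 0, 0, 0, 0.008, -1, 0, 0, 0, 0, 0, 0, -1, 0, 0, 0, 0, 0, 0, -1]

```text
clock: 23.9
eef_pos: [670.4, 60.8, 34.1]
tool_rot: [3.14, 0.0, 1.885]
force: [0.4, 0.1, 0.1]
width: 85.5
gripper_force: 0.0
```

```bash
python3 go.py 668.5,60,30;python3 - <<'E'
from h import *
cv2.imwrite("pics/l1.png",cv2.resize(ctrl.get_image("side")[70:220,240:440],(640,480))[:,:,::-1])
E
```

```text
t 23.9 p [670.4  60.8  34.1] rpy [3.14  0.    1.885] q [-0.24  0.91  0.2   1.59 -0.25  0.67  0.39] w 85.5 gf 0.0 F [0.4 0.1 0.1]
to 668.5,60,30 tool delta mm [-0.1 -2.1  4.1]
```

View pics/l1.png

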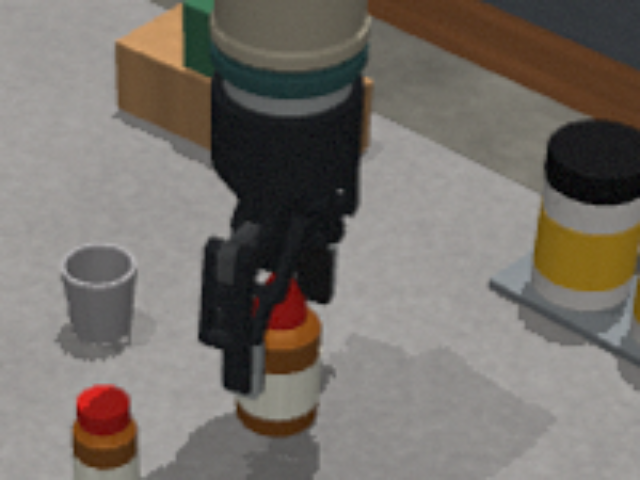

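The large bottle is centred between the fingertips at crop (240,390) and (318,298). Closing.

Call:
carry_out:
  deltas: [0, 0, 0, 0, -0.0015, 0.002, -1, 0, 0, 0, 0, 0, 0.002, -1, 0, 0, 0, 0, 0, 0, -0.5, 0, 0, 0, 0, 0, 0, 0, 0, 0, 0, 0, 0, 0, 1, 0, 0, 0, 0, 0, 0, 1, 0, 0, 0, 0, 0, 0, 1, 0, 0, 0, 0, 0, 0, 1, 0, 0, 0, 0, 0, 0, 1, 0, 0, 0, 0, 0, 0, 1]

```text
clock: 25.2
eef_pos: [668.6, 60.3, 29.4]
tool_rot: [3.141, 0.0, 1.885]
force: [0.4, 0.4, 4.4]
width: 44.8
gripper_force: 61.4
```

```bash
python3 go.py 668.5,60,230 515.5,-294.5,230 515.5,-294.5,70
```

```text
t 25.2 p [668.6  60.3  29.4] rpy [3.141 0.    1.885] q [-0.24  0.91  0.19  1.59 -0.25  0.66  0.39] w 44.8 gf 61.4 F [0.4 0.4 4.4]
to 668.5,60,230 tool delta mm [  -0.3   -0.  -200.6]
to 515.5,-294.5,230 tool delta mm [-2.898e+02 -2.552e+02 -2.000e-01]
to 515.5,-294.5,70 tool delta mm [  0.   -0.2 160. ]
```

Call:
carry_out:
  deltas: [0, 0, 0, 0, 0, -0.01, 1, 0, 0, 0, 0, 0, -0.03, 1, 0, 0, 0, 0, 0, -0.04, 1, 0, 0, 0, 0, 0, -0.04, 1, 0, 0, 0, 0, 0, -0.04, 1, 0, 0, 0, 0, 0, -0.03, 1, 0, 0, 0, 0, 0, -0.01, 1, 0, 0, 0, 0, 0, 0, 1]

```text
clock: 26.2
eef_pos: [667.6, 60.4, 228.6]
tool_rot: [-3.141, -0.0, 1.885]
force: [0.1, -0.9, -1.5]
width: 44.8
gripper_force: 61.5
```

Call:
carry_out:
  deltas: [0, 0, 0, -0.0268, -0.0236, 0, 1, 0, 0, 0, -0.0268, -0.0236, 0, 1, 0, 0, 0, -0.0268, -0.0236, 0, 1, 0, 0, 0, -0.0268, -0.0236, 0, 1, 0, 0, 0, -0.0268, -0.0236, 0, 1, 0, 0, 0, -0.0268, -0.0236, 0, 1, 0, 0, 0, -0.0268, -0.0236, 0, 1, 0, 0, 0, -0.0268, -0.0236, 0, 1, 0, 0, 0, -0.0268, -0.0236, 0, 1, 0, 0, 0, -0.0268, -0.0236, 0, 1, 0, 0, 0, -0.0218, -0.019, 0, 1, 0, 0, 0, 0, 0, 0, 1]

```text
clock: 27.7
eef_pos: [512.5, -296.7, 227.2]
tool_rot: [-3.138, -0.001, 1.88]
force: [0.4, -0.1, -2.0]
width: 44.5
gripper_force: 61.6
```

Call:
carry_out:
  deltas: [0, 0, 0, 0, 0, 0.03, 1, 0, 0, 0, 0, 0, 0.04, 1, 0, 0, 0, 0, 0, 0.04, 1, 0, 0, 0, 0, 0, 0.03, 1, 0, 0, 0, 0, 0, 0.02, 1, 0, 0, 0, 0, 0, 0, 1, 0, 0, 0, 0, 0, 0, 1]

```text
clock: 28.58
eef_pos: [515.7, -293.6, 69.1]
tool_rot: [3.141, -0.0, 1.886]
force: [-0.5, 0.1, -1.5]
width: 44.6
gripper_force: 61.5
```

```bash
python3 go.py 515.5,-294.5,35.4; python3 - <<'E'
from h import *
s=ctrl.get_image("side"); c=ctrl.calibration("side"); z=ctrl.read_state()["eef_pos"][2]-29.4
pr=lambda p:(lambda v:(v[:2]/v[2]).round(1))(c["mtx"]@(c["R"]@np.array(p)+c["t"]))
v=np.array([.5258,.5066,0]); v*=-23/np.linalg.norm(v)
print("base front exp in crop",(pr(np.array([515.5,-294.5,z])+v)-(340,220))*3)
cv2.imwrite("pics/l2.png",cv2.resize(s[220:420,340:540],(600,600))[:,:,::-1])
E
```

```text
t 28.57 p [ 515.7 -293.6   69.1] rpy [ 3.141 -0.     1.886] q [ 0.35  0.77  0.19  1.81 -0.24  0.58  1.01] w 44.6 gf 61.5 F [-0.5  0.1 -1.5]
to 515.5,-294.5,35.4 tool delta mm [-0.8 -0.5 33.7]
base front exp in crop [326.4 434.7]
```

View pics/l2.png

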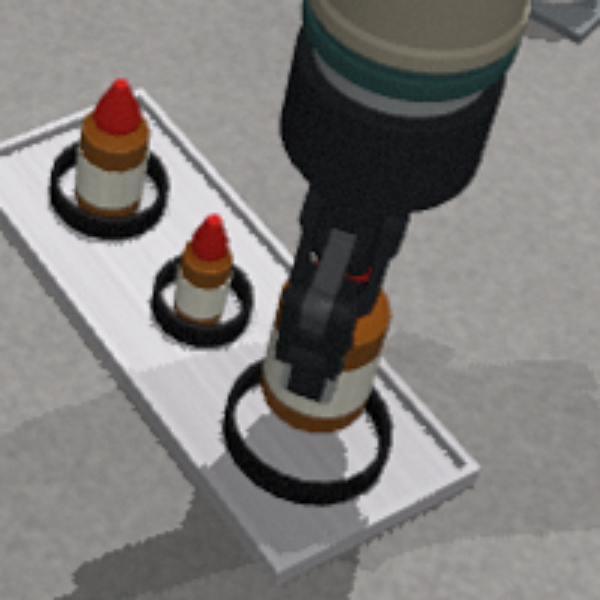

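The small and medium bottles stand in their collars. The large bottle's base is about 3 mm left of centre, at (318,431) against (326,435). I'll correct that and lower.

Call:
carry_out:
  deltas: [0, 0, 0, -0.002, 0.001, 0.01, 1, 0, 0, 0, 0, 0, 0.01, 1, 0, 0, 0, 0, 0, 0.007, 1, 0, 0, 0, 0, 0, 0.003, 1, 0, 0, 0, 0, 0, 0.0015, 1, 0, 0, 0, 0, 0, 0.0005, 1, 0, 0, 0, 0, 0, 0, 1, 0, 0, 0, 0, 0, 0, 1]

```text
clock: 29.62
eef_pos: [517.0, -295.8, 37.2]
tool_rot: [3.141, 0.0, 1.885]
force: [-0.0, 0.6, -1.2]
width: 44.6
gripper_force: 61.5
```

Call:
carry_out:
  deltas: [0, 0, 0, 0, 0, 0.0005, 1, 0, 0, 0, 0, 0, 0.0005, 1, 0, 0, 0, 0, 0, 0, 1]

```text
clock: 30.0
eef_pos: [516.8, -295.7, 35.9]
tool_rot: [-3.141, -0.0, 1.885]
force: [-0.7, 0.1, -1.7]
width: 44.3
gripper_force: 61.5
```

Call:
carry_out:
  deltas: [0, 0, 0, 0, 0, 0.0005, 1, 0, 0, 0, 0, 0, 0, 1, 0, 0, 0, 0, 0, 0, 1]

```text
clock: 30.38
eef_pos: [516.9, -295.7, 35.5]
tool_rot: [-3.142, 0.0, 1.885]
force: [1.0, -0.2, -1.6]
width: 44.8
gripper_force: 61.5
```

Call:
carry_out:
  deltas: [0, 0, 0, 0, 0, 0.0004, 1, 0, 0, 0, 0, 0, 0, 1, 0, 0, 0, 0, 0, 0, 1]

```text
clock: 30.75
eef_pos: [516.9, -295.8, 35.4]
tool_rot: [3.141, 0.0, 1.885]
force: [-1.1, -0.4, 3.8]
width: 44.8
gripper_force: 61.6
```

Contact. Releasing and rising.

Call:
carry_out:
  deltas: [0, 0, 0, 0, 0, 0.0002, 0.3, 0, 0, 0, 0, 0, 0, 0, 0, 0, 0, 0, 0, 0, -0.2, 0, 0, 0, 0, 0, 0, -0.4, 0, 0, 0, 0, 0, 0, -0.7, 0, 0, 0, 0, 0, 0, -1, 0, 0, 0, 0, 0, 0, -1, 0, 0, 0, 0, 0, 0, -1]

```text
clock: 31.75
eef_pos: [516.9, -295.7, 34.9]
tool_rot: [-3.142, -0.0, 1.885]
force: [0.4, -0.3, -0.3]
width: 85.4
gripper_force: 0.0
```

Call:
carry_out:
  deltas: [0, 0, 0, 0, 0, -0.01, -1, 0, 0, 0, 0, 0, -0.03, -1, 0, 0, 0, 0, 0, -0.04, -1, 0, 0, 0, 0, 0, -0.05, -1, 0, 0, 0, 0, 0, -0.05, -1, 0, 0, 0, 0, 0, -0.02, -1, 0, 0, 0, 0, 0, 0, -1, 0, 0, 0, 0, 0, 0, -1]

```text
clock: 32.75
eef_pos: [516.2, -295.2, 234.0]
tool_rot: [-3.14, -0.001, 1.885]
force: [-0.3, -0.3, 0.5]
width: 85.6
gripper_force: 0.0
```

```bash
python3 go.py; python3 - <<'E'
from h import *
s=ctrl.get_image("side"); [print(r) for r in red(s)]
cv2.imwrite("pics/end.png",s[:,:,::-1])
E
```

```text
t 32.75 p [ 516.2 -295.2  234. ] rpy [-3.140e+00 -1.000e-03  1.885e+00] q [ 0.3   0.56  0.27  1.68 -0.18  0.93  0.95] w 85.6 gf 0.0 F [-0.3 -0.3  0.5]
([157.6, 157.9], [153, 153, 10, 11, 92])
([271.8, 197.9], [264, 191, 16, 15, 201])
([211.5, 224.4], [200, 214, 24, 21, 406])
([378.8, 256.6], [372, 247, 14, 18, 188])
([409.5, 299.9], [404, 292, 11, 15, 123])
([450.5, 332.1], [439, 319, 23, 25, 415])
```

View pics/end.png

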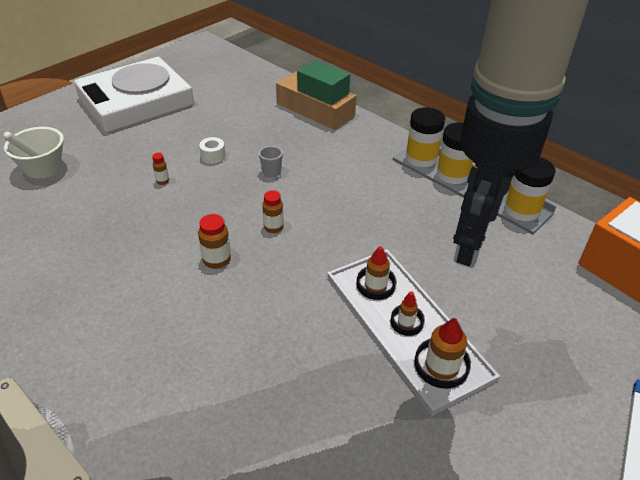

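The picture shows all three cone-capped bottles in their collars and the flat-capped ones unmoved. I'll check numerically whether the large bottle is upright, with its tip at (453,319).

```bash
python3 - <<'E'
from h import *
c=ctrl.calibration("side")
pr=lambda p:(lambda v:(v[:2]/v[2]).round(1))(c["mtx"]@(c["R"]@np.array(p)+c["t"]))
print(pr((515.5,-294.5,104)),pr((515.5,-294.5,6)), plane("side",(452.5,319.5),103), pr((500,-309,6)))
s=ctrl.get_image("side"); cv2.imwrite("pics/l3.png",cv2.resize(s[300:400,380:500],(720,600))[:,:,::-1])
E
```

```text
[454.1 319.5] [441.9 365.3] [ 514.8 -292.8  103. ] [444.1 378.8]
```

View pics/l3.png

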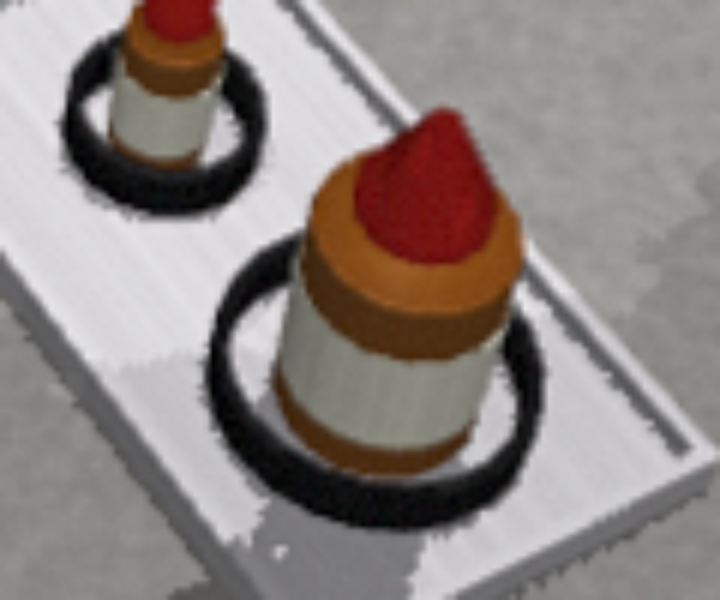

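The large bottle is upright and centred in its collar: the tip is within about 2 px of the prediction, and the base is flat on the floor. Handing in.

```bash
python3 -c "
from cell import ctrl
print(ctrl.finish_job())"
```

```text
the job is handed in; nothing more can be done
None
```

I handed the job in at about 33 s: in the last pictures all three cone-capped bottles stood upright in the collars of their own size and the flat-capped bottles had not moved, but the hand-in returned no verdict.

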